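# Set the bench air valve half open and pin it

### The arm

A 6-joint arm with a two-finger parallel gripper is mounted at the origin on the work surface. World frame = base frame: x ahead of the robot, y to its left, z up, the work surface at z = 0. Lengths are in m, angles in degrees, forces in N, time in s.
With the tool pointing down it reaches from about 0.35 to 0.85 m from the base axis. Payload 8.1 kg.
Tool frame: the origin (TCP) lies midway between the tips of the shut fingers; the grasp point (between the pads) lies 19 mm behind it (r.grip_depth is the distance from the TCP to the grasp point, in m); z points along the fingers, y is the line along which they close (so a half turn about z gives the same grasp; the last joint's range is limited). The gripper opens to 93 mm and grips with 3 to 60 N. Pads are 15 mm wide; open, the fingers measure 128 mm over their backs; the gripper's body (75 mm by 188 mm) begins 65 mm behind the grasp point.
Start: joints at [66.899, 7.471, 85.268, -0, 87.261, -4.893], TCP at [0.187, 0.57, 0.187] pointing down, gripper open.
Joint ranges: [-169.43, 169.43], [-51.17, 129.36], [1.28, 143.12], [-76.62, 256.62], [0, 156.53], [-152.29, 152.29]. Speed limits (degrees/s): [136.94, 136.94, 159.86, 180, 180, 180].

### API

Orientations are given as [roll, pitch, yaw] about the fixed x, y, z axes, in that order (R = Rz(yaw) Ry(pitch) Rx(roll)).
In Python, from rig import r gives the robot as it stands.
- The arm moves only by the tool send_rows, never from a script. Its argument "rows" is text: rows parted by semicolons, each of 7 numbers parted by spaces: the turn, a rotation vector about the tool's x, y, z in degrees, then the shift along the tool's x, y, z in cm, then the finger opening in cm, from 0 to 9.3. In form: ax ay az x y z fingers; .... A call has 1 to 8 rows; each row is the pose to reach, as a shift and turn from the pose commanded when the call began, along the tool's axes at that moment; what a row does not reach only later rows make up. A row lasts 1/8 s, in which the tool goes at most 62.5 mm and 10.7 degrees, less where a joint would pass 70% of its speed; a pose out of reach is approached as far as the arm can. A call with a gripper value outside its range is refused whole. The fingers move at their own pace and stop on an object; "grip_force" is the grip in N (left out, the last holds). Time passes only in rows, so rows that repeat a pose let the fingers close. It gives the time, the measured TCP pose, the force, the opening and the grip force at its end, in the units of the state.
- r.sense(): the state, without advancing time (a new reading comes with each control period).
- r.get_image(name): name is "side" or "top" or "wrist"; returns a dict with "frame" (480x640x3 uint8, red, green, blue), "range_z" (480x640 float32, m along the optical axis (not along the pixel's ray), 0 where there is no reading), "vfov" (degrees; the focal length in pixels is half the picture's height over the tangent of half this angle, whatever the lens; pixels are square), "cx", "cy" (the principal point, pixels), "position" and "rotation" of the camera in the world. Camera axes: x right, y up, looking along -z (the intrinsics and any distortion apply to the point x, -y, -z); pixel columns grow to the right and rows downward; lengths in m; the calibration is good to about 2 mm. A picture is of the moment at which its call begins.
- r.job_done(): hands the job in; it is judged then, once.
The state is a dict: "t": time; "joints": joint angles; "dq": joint speeds; "tau": joint torques, N m; "position": TCP position; "orientation": TCP orientation; "contact_force": force on the tool from outside, world axes, zero at the start; "wrist_torque": the same for the moment, N m; "gripper_width": finger opening in m; "grasp_force": force on a finger pad.
Only numpy, scipy, OpenCV 4.12 (cv2) and the standard library are available. Lean on these libraries where they do the work, as an engineer would, in place of code of your own. Each camera call takes 0.05 s, during which the arm holds its last target. There are 200 camera calls.

### The job

Open the bench's air valve to half open by turning its lever until the hole in the lever stands over the middle of the three holes in the locking plate. Then take the locking pin out of the cream holding board and push it down through lever and plate until its collar sits flat on the lever, and let go. Leave the jar, the screwdriver and the blue parts bin where they are.

Things in the scene. Friction and masses are not known exactly. Their poses are not given: they have to be found in the camera images.
- air_valve: Brass ball valve on a fixed 190 x 210 mm base. Origin on the bench under the vertical stem; x points to the middle hole of its fixed steel locking plate (x 50 to 120, y -95 to 95, z 78 to 88 mm), which has three vertical 16 mm through holes 100 mm from the stem, at -45 (shut), 0 (half open) and 45 degrees (full open) from x. Stem nut top at 106 mm. Free below the holes down to 8 mm
- lever (a joint): Opening angle of the valve lever, rad: 0 = shut (lever over the hole at -45 degrees), 0.785 = half open (over the middle hole), 1.571 = full open; grows counter-clockwise seen from above. Stiff: turning it takes about 0.25 N m and it stays where it is left
- lever_grip (a point): Centre of the lever's black sleeve, 172 mm from the stem axis, 122 mm above the bench; x outward along the lever, z up. Sleeve 72 mm long (x), 24 wide (y), 18 high; nothing under it but the locking plate (top at 88 mm). The steel lever is forked, 34 mm wide: one 6 mm tine above the plate (90 to 96 mm above the bench), one below (70 to 76 mm)
- lever_hole (a point): Centre of the hole through both lever tines (16 mm diameter, 100 mm from the stem axis), at the top face of the upper tine, 96 mm above the bench; x outward along the lever, z up. The flat tine ends 125 mm from the axis, where the lever steps up to the sleeve (136 to 208 mm from the axis)
- set_hole (a point): Centre of the locking plate's middle hole (16 mm diameter) at the plate's top face, 88 mm above the bench; fixed to the valve
- lock_pin: Headed locking pin, 88 mm long, upright in its hole at the start. Origin at the centre of its foot, z up along the pin: steel shank 12 mm diameter, 0 to 45 mm, its foot tapered to 7 mm over the lowest 8 mm; steel collar 32 mm diameter, 45 to 51 mm; black cylindrical grip 24 mm diameter, 51 to 88 mm. About 0.1 kg
- pin_shoulder (a point): Centre of the underside of the pin's collar, 45 mm above its foot; this face sits on the lever's top when the pin is home
- holder: Fixed cream holding board, 200 x 150 x 50 mm, origin at the centre of its underside. The pin stands in its 14 mm hole at x = 50 mm, y = 0 (collar resting on the board's top at 50 mm). Five fixed black tapered stocks, 90 mm tall and up to 20 mm thick, stand on it at x = -80 to -45 mm, y = -50 to 50 mm
- parts_bin: Open blue bin with black parts, 140 x 220 x 70 mm, origin under its centre; leave alone
- screwdriver: Screwdriver lying on the bench, about 200 mm long; leave alone
- tin: Round jar with a metal cap, 80 mm diameter, 90 mm tall, origin under its centre; leave alone
Things that resemble listed ones, but are neither listed nor needed, are in the scene too. What is meant by the lock_pin is not red, and is the smaller of those in its own colour.

How it is judged:
By the outcome, as a careful person would: the job done as asked, in the order asked, and still so for the second after the job is handed in, with the robot touching nothing.
It also fails if it takes over 61 s, if anything falls off the work surface, if the arm or the gripper's body presses on something with over 40 N, if the wrist force passes 120 N, or if a joint passes its speed limit or range.

## Working session

There is one attempt and no reset: what is moved stays moved. The work goes in short steps, Python scripts to look and compute and a tool call to move; the robot and the scene stay as the last step left them, time stands still between calls to the robot, and variables do not carry over. Pictures are saved under pics/ and viewed, at most 10 in all, crops included, and the job is handed in when it is done.

Besides the shell and the picture viewer there is one more tool, called after "Call:" as name(argument=value, ...) on one line, values as JSON. send_rows: Moves the arm, as the interface text tells. Its arguments: {"type":"object","properties":{"rows":{"type":"string"},"grip_force":{"type":"number"}},"required":["rows"]}

```bash
mkdir -p pics; cat > h.py <<'E'
import numpy as np, cv2
from rig import r
def save(name,fn):
    d=r.get_image(name); cv2.imwrite(fn,d["frame"][:,:,::-1]); np.savez(fn[:-4]+'.npz',**{k:np.array(v) for k,v in d.items()}); return d
def load(fn): return np.load(fn)
def pt(d,u,v,z=None,rng=None):
    f=240/np.tan(np.radians(float(d["vfov"]))/2)
    ray=np.array([(u-d["cx"])/f,-(v-d["cy"])/f,-1.0])
    R=np.array(d["rotation"]); p=np.array(d["position"])
    if z is not None:
        w=R@ray; return p+w*(z-p[2])/w[2]
    if rng is None:
        a=d["range_z"][int(v)-1:int(v)+2,int(u)-1:int(u)+2]; rng=np.median(a[a>0])
    return p+R@(ray*rng)
E
python3 - <<'E'
from h import *
for n in("top","side"):
    d=save(n,f"pics/{n}1.png"); print(n,d["vfov"],d["cx"],d["cy"],d["position"],np.round(d["rotation"],3).tolist(),[k for k in d])
print(r.sense())
E
ls
```

```text
top 47.11521842663484 316.6552212898356 234.16902686094667 [0.46855198 0.03118794 1.26425971] [5.832, -1.491, -90.943] ['frame', 'range_z', 'vfov', 'cx', 'cy', 'position', 'rotation']
side 49.8054033617158 327.54697535666753 232.6411582410328 [ 0.28326868 -0.8782072   0.70416263] [57.75, 0.306, -18.527] ['frame', 'range_z', 'vfov', 'cx', 'cy', 'position', 'rotation']
{'t': 0.1, 'joints': array([ 6.68990836e+01,  7.51234456e+00,  8.53228242e+01, -6.51488941e-04,
        8.72613894e+01, -4.89113205e+00]), 'dq': array([ 0.06200157, -0.07383188, -0.1825241 ,  0.0483095 , -0.00939431,
        0.0402434 ]), 'tau': array([ 7.66037410e-04, -5.61347580e+01, -4.93091154e+01,  7.70015339e-02,
        2.91708618e-02, -1.10034518e-04]), 'position': array([0.18723895, 0.5694394 , 0.18617816]), 'orientation': array([-1.79903738e+02, -7.58448332e-03,  1.61790241e+02]), 'contact_force': array([-0.42807211, -0.92917618, -0.10437035]), 'wrist_torque': array([ 0.02606993,  0.05859116, -0.03712239]), 'grasp_force': 0.0, 'gripper_width': 0.09315979414851441}
h.py
pics
```

View pics/top1.png

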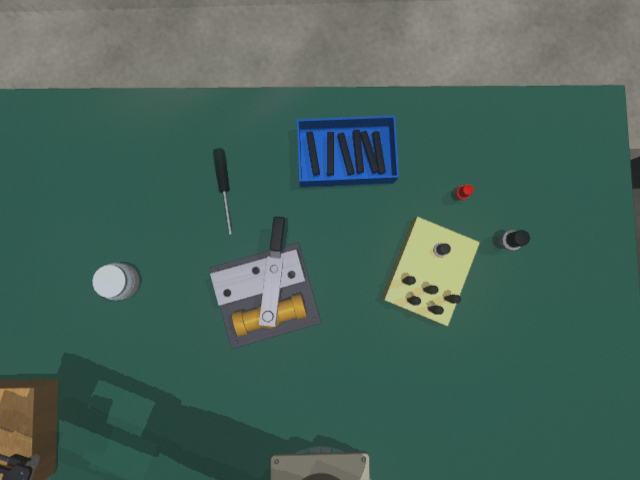

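View pics/side1.png

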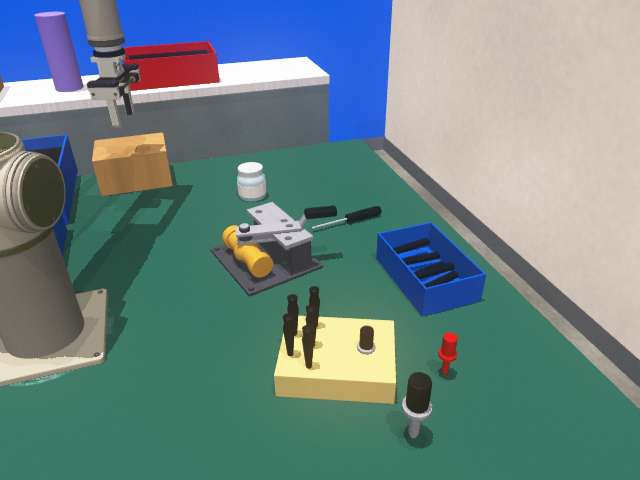

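The rotation comes as rpy angles. There are three pin-like things in the top view: a black one in the board (443,250), a larger black one (515,239) and a red one (464,192). The lock_pin should be the one in the board, being the smaller black one. The lever hole is at (274,268), the stem at (268,316), and the plate holes at (228,293), (256,270) and (291,274). I'll confirm with an enlarged crop.

```bash
python3 - <<'E'
s=open('h.py').read()
s=s.replace('R=np.array(d["rotation"]);','R=Rot.from_euler("xyz",d["rotation"],degrees=True).as_matrix();').replace('from rig','from scipy.spatial.transform import Rotation as Rot\nfrom rig')
open('h.py','w').write(s)
from h import *
im=cv2.imread('pics/top1.png')
a=cv2.resize(im[200:350,200:330],None,fx=4,fy=4,interpolation=cv2.INTER_CUBIC)
b=cv2.resize(im[175:325,385:455+15],None,fx=4,fy=4,interpolation=cv2.INTER_CUBIC)
b=cv2.resize(im[180:330,380:450],None,fx=4,fy=4,interpolation=cv2.INTER_CUBIC)
cv2.imwrite('pics/crop1.png',np.hstack([a,b]))
d=load('pics/top1.npz')
for n,u,v,z in [("stem",268,316,.106),("levhole",274,268,.096),("sleeve",278,232,.131),("h0",256,270,.088),("h-",291,274,.088),("h+",228,293,.088),("pintop",446,249,.093)]:
    print(n,np.round(pt(d,u,v,z),4),np.round(pt(d,u,v),4))
E
```

```text
stem [0.4168 0.1031 0.106 ] [0.4168 0.103  0.1075]
levhole [0.5167 0.0903 0.096 ] [0.5171 0.0908 0.0871]
sleeve [0.5895 0.0796 0.131 ] [0.5894 0.0796 0.1314]
h0 [0.5134 0.129  0.088 ] [0.5164 0.1357 0.0078]
h- [0.5037 0.0547 0.088 ] [0.5061 0.0563 0.0074]
h+ [0.4657 0.1884 0.088 ] [0.4655 0.1991 0.0077]
pintop [ 0.5519 -0.2785  0.093 ] [ 0.5518 -0.2783  0.0938]
```

View pics/crop1.png

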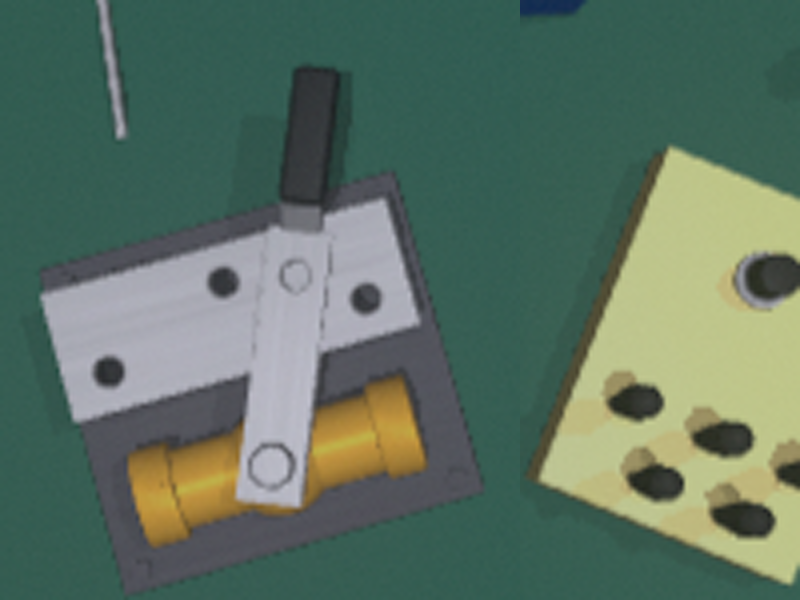

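The crop shows the small black-gripped pin in the board (about (443,250) in the full image). It is smaller than the loose black pin at (515,239), so it is the lock_pin. The lever hole is at (274,269), between the shut hole (291.5,274.5) and the middle hole (255.8,270.8), and the stem is at (267.8,316.5).

```bash
cat >> h.py <<'E'
def to(p,yaw,show=True):
    "shift (cm, tool axes) and turn (deg, tool rotvec) from the measured pose to TCP p, tool down at yaw"
    s=r.sense(); R=Rot.from_euler("xyz",s["orientation"],degrees=True)
    T=Rot.from_euler("xyz",[180,0,yaw],degrees=True)
    print("t",round(s["t"],2),"turn",np.round((R.inv()*T).as_rotvec(degrees=True),2),"shift",np.round(R.inv().apply(np.array(p)-s["position"])*100,2))
E
python3 - <<'E'
from h import *
from scipy.optimize import least_squares
d=load('pics/top1.npz')
P=np.array([pt(d,u,v,z)[:2] for u,v,z in [(267.75,316.5,.106),(227.25,293,.088),(255.75,270.75,.088),(291.5,274.5,.088)]])
def mod(x):
    return np.array([x[:2]]+[x[:2]+.1*np.array([np.cos(x[2]+a),np.sin(x[2]+a)]) for a in np.radians([45,0,-45])])
s=least_squares(lambda x:(mod(x)-P).ravel(),[.417,.103,.26]); x=s.x
print("stem",x[:2],"yaw",np.degrees(x[2]),"res",np.round(s.fun*1e3,1)); 
for u,v,z in[(274,269,.096),(278.5,218,.131),(275.5,250,.131)]:
    q=pt(d,u,v,z)[:2]-x[:2]; print("lever",np.hypot(*q),np.degrees(np.arctan2(q[1],q[0])))
a=np.radians(-7.6); g=x[:2]+.172*np.array([np.cos(a),np.sin(a)]); print(g)
to([*g,.20],172.4); to([*g,.101],172.4)
E
```

```text
stem [0.41568352 0.10344148] yaw 15.111127562078655 res [-0.1 -0.2 -0.2  0.2  0.5 -0.  -0.2 -0. ]
lever 0.09975879106161405 -7.559441020803719
lever 0.20448929203192068 -7.0545034597794105
lever 0.1377809936796488 -7.639383626389679
[0.58617259 0.08069338]
t 0.1 turn [ -0.1   -0.02 -10.61] shift [-53.17 -33.96  -1.33]
t 0.1 turn [ -0.1   -0.02 -10.61] shift [-53.17 -33.95   8.57]
```

Call:
send_rows(rows="0 0 0 -2 -1.3 -0.3 6; 0 0 -1 -6 -3.8 -0.6 6; 0 0 -2 -10 -6.4 -1.3 6; 0 0 -3 -14.5 -9.2 -1.3 6; 0 0 -4 -19 -12 -1.3 6; 0 0 -5 -23.5 -15 -1.3 6; 0 0 -6 -28 -17.9 -1.3 6; 0 0 -7 -32 -20.4 -1.3 6")

```text
t: 1.1
position: [0.4287, 0.2733, 0.2003]
orientation: [-180.0, 0.0, 168.8]
contact_force: [-0.1, 0.4, -0.0]
gripper_width: 0.06
grasp_force: 0.0
```

```bash
python3 -c "
from h import *
to([.5862,.0807,.20],172.4)"
```

```text
t 1.1 turn [-0.01  0.03 -3.64] shift [-19.2  -15.82   0.04]
```

Call:
send_rows(rows="0 0 -1 -4 -3.3 0 6; 0 0 -2 -8 -6.6 0 6; 0 0 -3 -12 -9.9 0 6; 0 0 -3.6 -15.5 -12.8 0 6; 0 0 -3.6 -18 -14.8 0 6; 0 0 -3.6 -19.2 -15.8 0 6; 0 0 -3.6 -19.2 -15.8 0 6; 0 0 -3.6 -19.2 -15.8 0 6")

```text
t: 2.1
position: [0.5847, 0.0847, 0.2002]
orientation: [180.0, -0.0, 172.4]
contact_force: [-0.3, 0.8, -0.7]
gripper_width: 0.0601
grasp_force: 0.0
```

```bash
python3 -c "
from h import *
to([.5862,.0807,.101],172.4)
save('wrist','pics/w1.png')"
```

```text
t 2.1 turn [ 0.02 -0.02  0.03] shift [-0.21 -0.37  9.92]
```

View pics/w1.png

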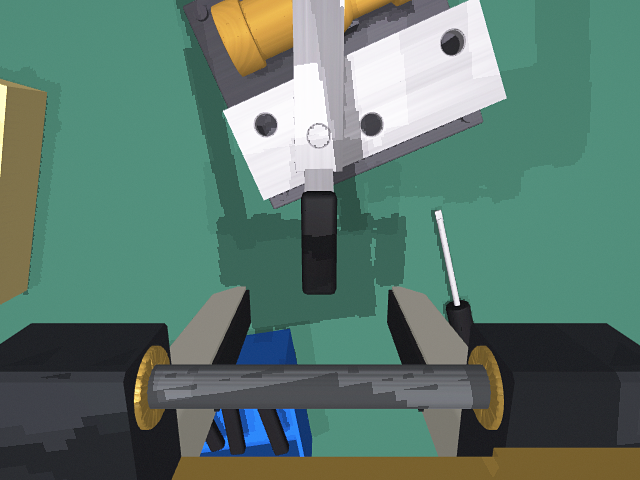

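The wrist view shows the black sleeve at about (319,243), between the fingers, with the lever hole at (318,135) and the middle plate hole at (372,124). I'll measure them with the wrist calibration.

```bash
python3 -c "
from h import *
d=load('pics/w1.npz'); print(d['position'],d['rotation'],d['cx'],d['cy'])
for u,v,z in [(319,193,.131),(319,292,.131),(319,243,.131),(318,135,.096),(372,124,.088),(265,124,.088),(453,42,.088)]:
    q=pt(d,u,v,z); w=q[:2]-[.4157,.1034]; print(np.round(q,4),np.hypot(*w),np.degrees(np.arctan2(w[1],w[0])))
print(r.sense()['position'])
"
```

```text
[0.51241288 0.09363648 0.39744735] [-1.53470261e+01 -5.95794670e-02  8.24319266e+01] 318.4697394632649 244.41534541777327
[0.5507 0.0892 0.131 ] 0.13573807871021393 -6.01447419817083
[0.6189 0.0801 0.131 ] 0.20451668656614802 -6.53044690420641
[0.584  0.0848 0.131 ] 0.1693395213500187 -6.3189265494825815
[0.5148 0.0933 0.096 ] 0.09964545812716309 -5.819775124888007
[0.5124 0.1329 0.088 ] 0.10113012152615544 16.97515859829733
[0.5023 0.0564 0.088 ] 0.09849574988640554 -28.502301547010177
[0.4659 0.1934 0.088 ] 0.10302874386529833 60.83691640912751
[0.58469816 0.08490494 0.20026468]
```

Call:
send_rows(rows="0 0 0 0 -0.1 1.5 6; 0 0 0 -0.1 -0.1 4 6; 0 0 0 -0.1 -0.1 6.5 6; 0 0 0 -0.1 -0.1 8.5 6; 0 0 0 -0.1 -0.1 9.6 6; 0 0 0 -0.1 -0.1 9.9 6; 0 0 0 -0.1 -0.1 9.9 6; 0 0 0 -0.1 -0.1 9.9 6")

```text
t: 3.15
position: [0.587, 0.0828, 0.1022]
orientation: [180.0, 0.1, 172.4]
contact_force: [0.3, 0.3, -0.4]
gripper_width: 0.06
grasp_force: 0.0
```

Call:
send_rows(rows="0 0 0 0 0 0 4; 0 0 0 0 0 0 3; 0 0 0 0 0 0 2; 0 0 0 0 0 0 2; 0 0 0 0 0 0 2", grip_force=25)

```text
t: 3.78
position: [0.5861, 0.0828, 0.1011]
orientation: [-180.0, -0.0, 172.4]
contact_force: [-0.2, 0.1, -0.4]
gripper_width: 0.0204
grasp_force: 0.0
```

```bash
python3 -c "
from h import *
s=r.sense();print(s['position'],s['orientation'],s['contact_force'],s['gripper_width'])
# arc: rotate about stem by th
for name,st,yaw in(('top',[.4157,.1034],15.1),('mean',[.4155,.1048],15.6)):
  R=Rot.from_euler('xyz',s['orientation'],degrees=True)
  w=s['position'][:2]-st; print(name,np.hypot(*w),np.degrees(np.arctan2(w[1],w[0])))
  for th in range(3,25,3):
    q=Rot.from_euler('z',th,degrees=True).apply([*w,0])-[*w,0]; print(th,np.round(R.inv().apply(q)*100,2))
"
```

```text
[0.58613532 0.0827775  0.10109466] [-1.79999335e+02 -6.14719584e-03  1.72395282e+02] [-0.19307893  0.08805197 -0.44108006] 0.02044953927128203
top 0.17167843642263275 -6.899191943747043
3 [ 0.03  0.9  -0.  ]
6 [ 0.12  1.79 -0.  ]
9 [ 0.24  2.68 -0.  ]
12 [0.42 3.56 0.  ]
15 [0.64 4.44 0.  ]
18 [0.91 5.29 0.  ]
21 [1.22 6.14 0.  ]
24 [1.57 6.96 0.  ]
mean 0.17205058169862267 -7.3540441091974005
3 [ 0.03  0.9  -0.  ]
6 [ 0.1  1.8 -0. ]
9 [ 0.22  2.69 -0.  ]
12 [0.39 3.58 0.  ]
15 [0.61 4.45 0.  ]
18 [0.87 5.31 0.  ]
21 [1.17 6.16 0.  ]
24 [1.52 6.99 0.  ]
```

The opening is 20 mm with no force on a 24 mm sleeve, so I probably don't have it. I'll look.

```bash
python3 -c "
from h import *
a=save('wrist','pics/w2.png')['frame'];b=save('side','pics/s2.png')['frame'];c=save('top','pics/t2.png')['frame']
b=cv2.resize(b[150:300,200:350],(400,400));c=cv2.resize(c[180:350,200:370],(400,400))
cv2.imwrite('pics/m2.png',np.hstack([cv2.resize(a,(0,0),fx=.0+400/480,fy=400/480)[:,80:480],b])[:,:,::-1])
cv2.imwrite('pics/c2.png',c[:,:,::-1])
"
```

```text
(no output)
```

View pics/m2.png

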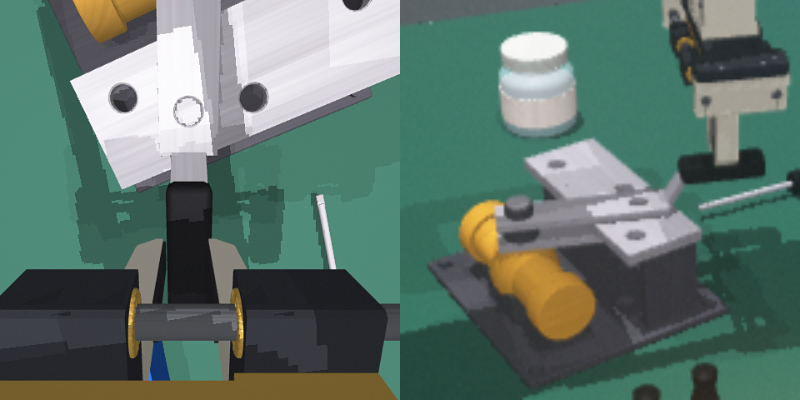

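The fingers straddle the sleeve, which sits at about (190,240) in the left panel. I'll close further and check for contact.

Call:
send_rows(rows="0 0 0 0 0 0 1; 0 0 0 0 0 0 0; 0 0 0 0 0 0 0", grip_force=25)

```text
t: 4.3
position: [0.5862, 0.0828, 0.1011]
orientation: [180.0, -0.0, 172.4]
contact_force: [-0.3, 0.3, -0.2]
gripper_width: 0.0004
grasp_force: 0.0
```

```bash
python3 -c "
from h import *
a=save('wrist','pics/w3.png')['frame'];b=save('side','pics/s3.png')['frame']
b=cv2.resize(b[140:240,270:370],(400,400),interpolation=cv2.INTER_CUBIC)
cv2.imwrite('pics/m3.png',np.hstack([a[80:480,120:520],b])[:,:,::-1])
d=load('pics/w3.npz')
for u,v in [(319,200),(319,250),(319,300),(319,320),(319,340)]: print(u,v,np.round(pt(d,u,v),4))
"
```

```text
319 200 [0.5445 0.0881 0.1083]
319 250 [0.5621 0.0858 0.1306]
319 300 [0.5848 0.0827 0.1305]
319 320 [0.5939 0.0815 0.1312]
319 340 [0.6036 0.0802 0.1314]
```

View pics/m3.png

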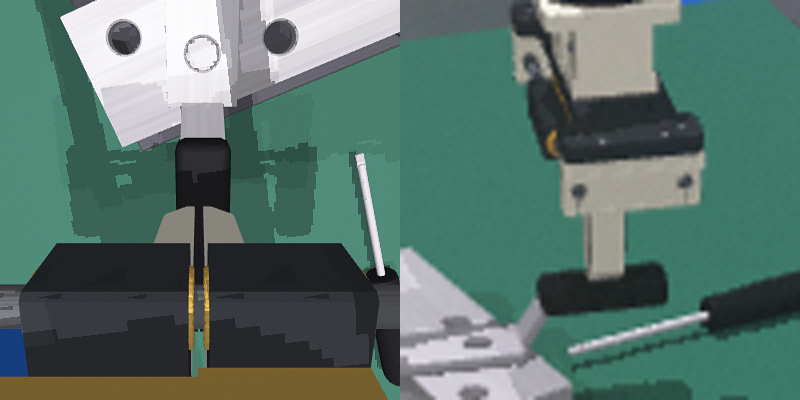

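The side view shows the shut fingertips above the sleeve, not around it, although the TCP reads 0.101. I'll measure the real tip height from the range images.

```bash
python3 -c "
from h import *
d=load('pics/s3.npz')
for y in (60*.25,):pass
# finger in side crop: x 585-625 -> u=270+(x-400)/4 ; y 215-275 -> v=140+y/4
for x,y in [(605,220),(605,240),(605,255),(605,265),(605,272),(605,280),(605,290)]:
    u,v=270+(x-400)/4,140+y/4; print('side',round(u),round(v),np.round(pt(d,u,v),4))
d=load('pics/w1.npz')
for u,v in [(225,310),(235,300),(242,293),(400,295),(408,302)]: print('w1',np.round(pt(d,u,v),4))
d=load('pics/w3.npz')
for x,y in [(185,215),(180,225),(215,215),(220,230)]: print('w3',np.round(pt(d,x+120,y+80),4))
print(r.sense())
"
```

```text
side 321 195 [0.5825 0.0666 0.1755]
side 321 200 [0.5821 0.0657 0.1637]
side 321 204 [0.5816 0.0647 0.155 ]
side 321 206 [0.5818 0.0654 0.1483]
side 321 208 [0.5827 0.0684 0.1421]
side 321 210 [0.5848 0.0754 0.1329]
side 321 212 [0.5832 0.0706 0.1294]
w1 [0.5716 0.0507 0.2556]
w1 [0.5717 0.0527 0.2466]
w1 [0.5721 0.054  0.2385]
w1 [0.5805 0.1183 0.2412]
w1 [0.5806 0.12   0.2486]
w3 [0.5769 0.078  0.1421]
w3 [0.5766 0.0764 0.1525]
w3 [0.5786 0.0901 0.1421]
w3 [0.5787 0.0914 0.1568]
{'t': 4.4, 'joints': array([ 3.07484492e+00,  9.39244777e+00,  9.22657437e+01,  1.07888859e-03,
        7.83410891e+01, -7.93159420e+01]), 'dq': array([ 0.0139786 , -0.00047465,  0.01221004, -0.00583727, -0.13603862,
       -0.107856  ]), 'tau': array([-9.52850387e-04, -5.58226848e+01, -4.73284149e+01, -6.59366069e-04,
        8.13373597e-02,  3.74698672e-06]), 'position': array([0.58618083, 0.08276968, 0.10113847]), 'orientation': array([1.79998828e+02, 5.11026600e-04, 1.72390569e+02]), 'contact_force': array([ 0.3357669 , -0.6209954 , -0.12216192]), 'wrist_torque': array([ 0.00708835,  0.04104895, -0.01338657]), 'grasp_force': 0.0, 'gripper_width': 0.0005643243519420421}
```

By the cameras the real fingertips sit about 38 mm above the reported TCP (0.139 against 0.101, and 0.2385 against 0.200 earlier). The reported height is off by a constant, so I'll use the cameras: open, go down 38 mm and close.

Call:
send_rows(rows="0 0 0 0 0 0 5.5; 0 0 0 0 0 0 5.5; 0 0 0 0 0 0 5.5; 0 0 0 0 0 0.7 5.5; 0 0 0 0 0 1.6 5.5; 0 0 0 0 0 2.6 5.5; 0 0 0 0 0 3.4 5.5; 0 0 0 0 0 3.8 5.5")

```text
t: 5.4
position: [0.5857, 0.0827, 0.0621]
orientation: [-180.0, -0.1, 172.4]
contact_force: [-0.4, -0.7, -0.4]
gripper_width: 0.055
grasp_force: 0.0
```

Call:
send_rows(rows="0 0 0 0 0 0 4; 0 0 0 0 0 0 3; 0 0 0 0 0 0 1; 0 0 0 0 0 0 1; 0 0 0 0 0 0 1", grip_force=25)

```text
t: 6.02
position: [0.5866, 0.0829, 0.0636]
orientation: [180.0, 0.1, 172.4]
contact_force: [1.6, 1.9, 1.2]
gripper_width: 0.0233
grasp_force: 25.0
```

```bash
python3 -c "
from h import *
s=r.sense();print(s['position'],s['contact_force'])
b=save('side','pics/s4.png')
d=load('pics/s4.npz')
for v in range(185,225,4): print(v,np.round(pt(d,321,v),4))
"
```

```text
[0.58663681 0.08289906 0.06357603] [1.5629966  1.9293002  1.19398376]
185 [0.5715 0.0327 0.2178]
189 [0.5624 0.0043 0.224 ]
193 [ 0.5584 -0.0082  0.2219]
197 [ 0.5586 -0.0071  0.2123]
201 [ 0.5604 -0.001   0.1997]
205 [ 0.5603 -0.0008  0.1903]
209 [5.606e-01 2.000e-04 1.804e-01]
213 [0.5776 0.0546 0.1379]
217 [0.5775 0.0548 0.1277]
221 [0.5777 0.0557 0.1169]
```

The sleeve is gripped (23.3 mm, 25 N). Next I turn it 22° along the arc.

Call:
send_rows(rows="0 0 -3 0.03 0.9 0 1; 0 0 -6 0.11 1.8 0 1; 0 0 -9 0.23 2.69 0 1; 0 0 -12 0.4 3.57 0 1; 0 0 -15 0.62 4.45 0 1; 0 0 -18 0.89 5.3 0 1; 0 0 -20.5 1.14 6 0 1; 0 0 -22 1.31 6.42 0 1")

```text
t: 7.08
position: [0.583, 0.1494, 0.0636]
orientation: [-180.0, 0.2, -165.4]
contact_force: [10.4, 0.8, -1.2]
gripper_width: 0.0239
grasp_force: 25.0
```

Call:
send_rows(rows="0 0 0 0 0 0 1; 0 0 0 0 0 0 1")

```text
t: 7.32
position: [0.583, 0.1496, 0.0636]
orientation: [180.0, 0.2, -165.4]
contact_force: [7.6, 3.6, -0.0]
gripper_width: 0.0237
grasp_force: 25.0
```

```bash
python3 -c "
from h import *
a=save('wrist','pics/w5.png')['frame'];b=save('top','pics/t5.png')['frame']
b=cv2.resize(b[200:350,200:300],(400,600),interpolation=cv2.INTER_CUBIC)
a=cv2.resize(a[0:300,220:420],(400,600))
cv2.imwrite('pics/m5.png',np.hstack([a,b])[:,:,::-1])
"
```

```text
(no output)
```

View pics/m5.png

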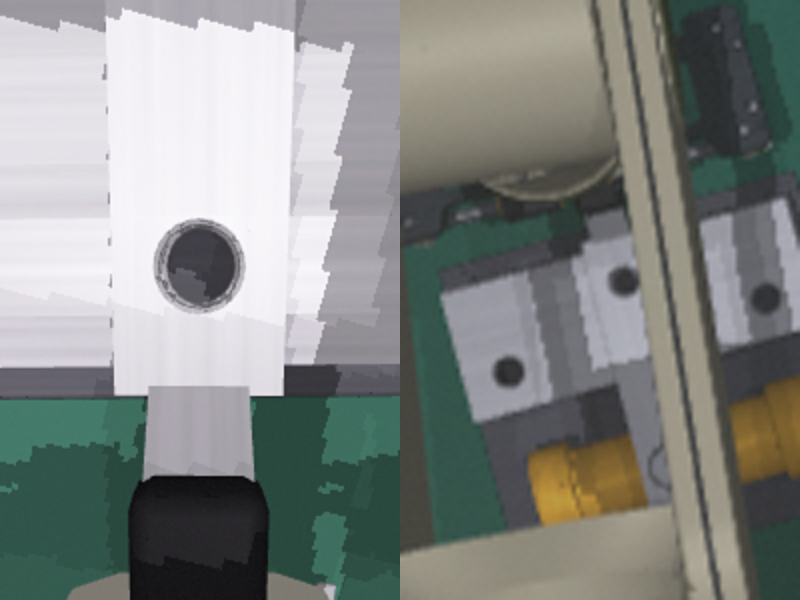

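The wrist view (left panel) shows the lever hole ring centred at (199,265) and the plate hole below it at (203,265), about 0.7 mm further counter-clockwise. I'll add about 0.4°, then release and lift.

Call:
send_rows(rows="0 0 -0.2 0 0.06 0 1; 0 0 -0.4 0 0.12 0 1; 0 0 -0.4 0 0.12 0 1; 0 0 -0.4 0 0.12 0 1; 0 0 -0.4 0 0.12 0 4; 0 0 -0.4 0 0.12 0 5; 0 0 -0.4 0 0.12 0 5.5; 0 0 -0.4 0 0.12 0 5.5")

```text
t: 8.43
position: [0.5811, 0.1493, 0.0629]
orientation: [180.0, -0.0, -165.2]
contact_force: [-0.1, -0.9, -0.2]
gripper_width: 0.0543
grasp_force: 0.0
```

Call:
send_rows(rows="0 0 0 0 0 -1 5.5; 0 0 0 0 0 -3 5.5; 0 0 0 0 0 -5.5 5.5; 0 0 0 0 0 -8 5.5; 0 0 0 0 0 -9.5 5.5; 0 0 0 0 0 -10 5.5; 0 0 0 0 0 -10 5.5")

```text
t: 9.3
position: [0.5814, 0.1493, 0.1631]
orientation: [180.0, 0.0, -165.2]
contact_force: [0.3, 0.3, -0.6]
gripper_width: 0.0548
grasp_force: 0.0
```

```bash
python3 -c "
from h import *
a=save('wrist','pics/w6.png')['frame']; s=r.sense(); print(s['position'],s['orientation'],s['contact_force'])
cv2.imwrite('pics/m6.png',cv2.resize(a[0:300,170:470],(600,600),interpolation=cv2.INTER_CUBIC)[:,:,::-1])
d=load('pics/w6.npz'); print(d['position'],d['rotation'],d['cx'],d['cy'])
"
```

```text
[0.58094183 0.14923432 0.1623346 ] [ 1.79990473e+02 -6.70099385e-02 -1.65210182e+02] [-0.13656984 -0.16130251 -0.42620152]
[0.51084181 0.12988092 0.36033574] [-1.53845436e+01 -3.87856098e-02  1.04791100e+02] 318.4697394632649 244.41534541777327
```

View pics/m6.png

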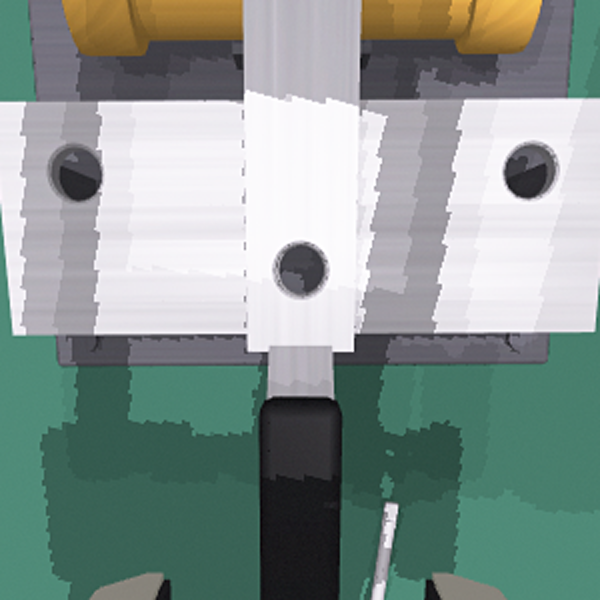

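The lever hole (300,270) lies nearly midway between the side holes (76,171) and (530,171), and the lever is square to the plate. I'll quantify what is left.

```bash
python3 -c "
from h import *
im=cv2.imread('pics/w6.png'); g=cv2.cvtColor(im,cv2.COLOR_BGR2GRAY); d=load('pics/w6.npz')
res=[]
for n,u,v,z in [('R',170+76/2,171/2,.088),('L',170+265,171/2,.088),('lev',170+150,135,.096)]:
    u0,v0=int(u)-19,int(v)-19
    roi=cv2.resize(g[v0:v0+38,u0:u0+38],None,fx=4,fy=4,interpolation=cv2.INTER_CUBIC)
    for th in (80,110,140,185):
        m=(roi<th).astype(np.uint8); k,lab,st,c=cv2.connectedComponentsWithStats(m); i=lab[76,76]
        if i==0: continue
        cu,cv_=(c[i]+.5)/4-.5+[u0,v0]; q=pt(d,cu,cv_,z); print(n,th,np.round([cu,cv_],2),st[i][2:]/4,np.round(q,4))
"
```

```text
R 80 [209.7   88.04] [  21.5    25.25 1554.  ] [0.5031 0.0582 0.088 ]
R 110 [207.87  86.68] [  25.5    27.75 2122.5 ] [0.5026 0.0569 0.088 ]
R 140 [207.32  85.96] [  27.25   30.   2521.25] [0.5023 0.0565 0.088 ]
R 185 [204.24  84.42] [  32.5    38.   4683.25] [0.5019 0.0545 0.088 ]
L 80 [432.3   88.32] [  21.5   21.  1281. ] [0.4679 0.1919 0.088 ]
L 110 [434.38  85.37] [  25.25   26.75 2064.75] [0.466  0.1926 0.088 ]
L 140 [434.49  85.22] [  26.25   27.5  2198.25] [0.4659 0.1926 0.088 ]
L 185 [434.7   84.89] [  27.75   29.   2434.5 ] [0.4657 0.1927 0.088 ]
lev 80 [321.63 132.52] [  21.75   23.75 1247.5 ] [0.5111 0.1322 0.096 ]
lev 110 [320.45 134.21] [  22.5    25.25 1749.  ] [0.5123 0.1317 0.096 ]
lev 140 [320.47 134.18] [  24.5    27.25 1935.5 ] [0.5122 0.1317 0.096 ]
lev 185 [319.98 134.38] [  27.75   28.5  2366.5 ] [0.5124 0.1315 0.096 ]
```

The lever hole is within about 0.7 mm (0.4°) of the middle hole, well inside the pin's 2 mm clearance. Next is the pin.

```bash
python3 -c "
from h import *
to([.552,-.2765,.162],157.4)
"
```

```text
t 9.35 turn [-1.000e-02 -7.000e-02  3.739e+01] shift [ 1.367e+01 -4.042e+01  4.000e-02]
```

Call:
send_rows(rows="0 0 1 0.4 -1.2 0 6; 0 0 4 1.4 -4.2 0 6; 0 0 8 2.9 -8.6 0 6; 0 0 12 4.5 -13.2 0 6; 0 0 17 6.1 -18 0 6; 0 0 21 7.7 -22.8 0 6; 0 0 25 9.3 -27.4 0 6; 0 0 29 10.8 -31.8 0 6")

```text
t: 10.35
position: [0.5569, -0.188, 0.1623]
orientation: [-180.0, -0.1, 165.6]
contact_force: [0.8, 1.5, 0.1]
gripper_width: 0.0597
grasp_force: 0.0
```

```bash
python3 -c "
from h import *
to([.552,-.2765,.162],157.4)
"
```

```text
t 10.35 turn [-0.01 -0.07  8.18] shift [-1.73 -8.69  0.03]
```

Call:
send_rows(rows="0 0 3 -0.6 -3.2 0 6; 0 0 6 -1.2 -5.9 0 6; 0 0 8 -1.5 -7.8 0 6; 0 0 8.2 -1.7 -8.6 0 6; 0 0 8.2 -1.7 -8.7 0 6; 0 0 8.2 -1.7 -8.7 0 6; 0 0 8.2 -1.7 -8.7 0 6")

```text
t: 11.22
position: [0.5535, -0.2734, 0.1632]
orientation: [180.0, 0.0, 157.7]
contact_force: [-0.1, -0.3, -0.1]
gripper_width: 0.0601
grasp_force: 0.0
```

```bash
python3 -c "
from h import *
a=save('wrist','pics/w7.png'); s=r.sense(); print(s['position'],s['orientation'])
d=load('pics/w7.npz'); print(d['position'],d['rotation'])
"
```

```text
[ 0.5535244  -0.27352156  0.16324904] [1.79995470e+02 6.89366031e-03 1.57657378e+02]
[ 0.48607142 -0.24617665  0.36046522] [-1.53615437e+01 -4.93249953e-02  6.76645503e+01]
```

View pics/w7.png

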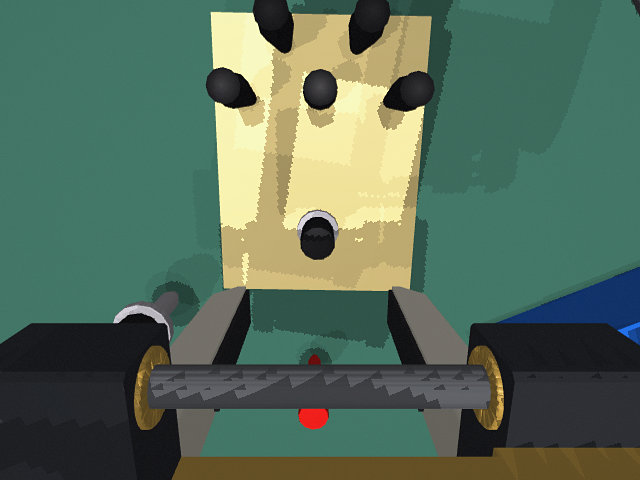

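The pin grip is at (317,243) with its collar around (318,222). The large black pin is at about (145,315) by the left finger, and the red pin is at (313,415). I'll check the positions and the big pin's height for clearance.

```bash
python3 -c "
from h import *
d=load('pics/w7.npz')
print('pin',np.round(pt(d,317.5,243),4),np.round(pt(d,317.5,242,.093),4))
print('collar top',np.round(pt(d,318,210,.056),4),np.round(pt(d,318,230,.056),4), 'left/right',np.round(pt(d,299,230,.056),4),np.round(pt(d,337.5,230,.056),4))
t=load('pics/top1.npz')
f=lambda u,v:np.round(pt(t,u,v),4)
print('big',f(521,238),f(518,239),f(524,238),'red',f(467,190),f(465,192))
s=r.sense(); c=np.radians(157.66); 
for q in (f(521,238),f(467,190)):
  w=q[:2]-[.552,-.2765]; print('tool x,y',w@[np.cos(c),np.sin(c)],w@[np.sin(c),-np.cos(c)])
"
```

```text
pin [ 0.5531 -0.2742  0.0926] [ 0.5523 -0.2739  0.093 ]
collar top [ 0.5387 -0.2679  0.056 ] [ 0.5529 -0.2737  0.056 ] left/right [ 0.5474 -0.2871  0.056 ] [ 0.5585 -0.26    0.056 ]
big [ 0.5703 -0.4289  0.1265] [ 0.5685 -0.4232  0.1246] [ 0.5703 -0.4358  0.1252] red [ 0.6807 -0.3314  0.0872] [ 0.6761 -0.3265  0.0884]
tool x,y -0.07485402841146983 -0.1340056880530631
tool x,y -0.13990796676580944 -0.001860332082488882
```

The pin is at (0.553,-0.274), under the tool to within 0.6 mm, and the big pin is clear of the gripper body. I'll descend to a real tip height of about 62 mm and grip.

Call:
send_rows(rows="0 0 0 0 0 1.5 6; 0 0 0 0 0 4.5 6; 0 0 0 0 0 7.5 6; 0 0 0 0 0 10 6; 0 0 0 0 0 12 6; 0 0 0 0 0 13.2 6; 0 0 0 0 0 13.8 6; 0 0 0 0 0 13.9 6")

```text
t: 12.28
position: [0.5535, -0.2744, 0.0243]
orientation: [-180.0, 0.0, 157.6]
contact_force: [0.2, -0.2, 0.1]
gripper_width: 0.0602
grasp_force: 0.0
```

Call:
send_rows(rows="0 0 0 0 0 0 4; 0 0 0 0 0 0 3; 0 0 0 0 0 0 1; 0 0 0 0 0 0 1; 0 0 0 0 0 0 1", grip_force=30)

```text
t: 12.9
position: [0.5538, -0.2745, 0.0248]
orientation: [-180.0, 0.1, 157.6]
contact_force: [-0.3, 1.1, 4.7]
gripper_width: 0.0236
grasp_force: 30.3
```

Call:
send_rows(rows="0 0 0 0 0 -0.6 1; 0 0 0 0 0 -2 1; 0 0 0 0 0 -4.5 1; 0 0 0 0 0 -7.5 1; 0 0 0 0 0 -10.5 1; 0 0 0 0 0 -13 1; 0 0 0 0 0 -14.5 1; 0 0 0 0 0 -15 1")

```text
t: 13.9
position: [0.5536, -0.2745, 0.1754]
orientation: [-180.0, 0.1, 157.6]
contact_force: [1.0, 1.1, -1.3]
gripper_width: 0.0233
grasp_force: 30.1
```

```bash
python3 -c "
from h import *
save('wrist','pics/w8.png'); to([.5124,.1319,.175],195)
"
```

```text
t 13.95 turn [-2.000e-02  5.000e-02 -3.741e+01] shift [ 1.929e+01  3.599e+01 -1.000e-02]
```

View pics/w8.png

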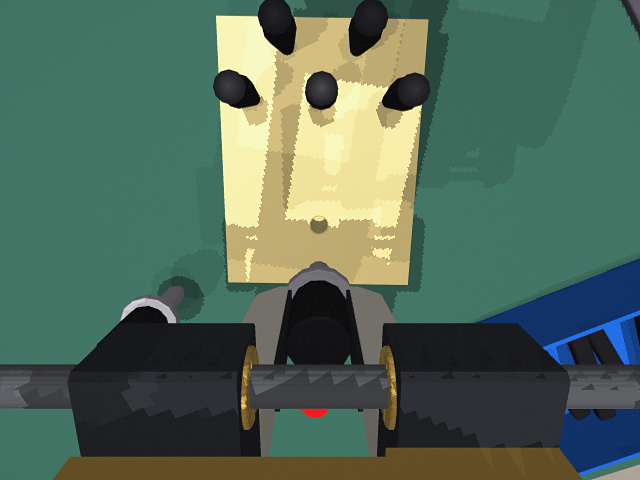

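The pin is held upright between the fingers, with its collar arc at about (319,270). The board hole is empty at (319,224), and I'll use it as a registration check between camera and TCP.

```bash
python3 -c "
from h import *
d=load('pics/w8.npz'); g=cv2.cvtColor(cv2.imread('pics/w8.png'),cv2.COLOR_BGR2GRAY)
roi=cv2.resize(g[208:242,302:336],None,fx=4,fy=4,interpolation=cv2.INTER_CUBIC)
for th in(70,90,110,125):
    k,lab,st,c=cv2.connectedComponentsWithStats((roi<th).astype(np.uint8)); i=1+np.argmax(st[1:,4]) if k>1 else 0
    u,v=(c[i]+.5)/4-.5+[302,208]; print(th,np.round([u,v],1),st[i][2:]/4,np.round(pt(d,u,v,.05),4))
q=pt(d,319,224.5,.05); w=q[:2]-[.5538,-.2745]; c=np.radians(157.6)
dx,dy=w@[np.cos(c),np.sin(c)],w@[np.sin(c),-np.cos(c)]; print('hole',q,'in tool',dx,dy)
c=np.radians(195); t=np.array([.5124,.1319])-dx*np.array([np.cos(c),np.sin(c)])-dy*np.array([np.sin(c),-np.cos(c)]); print('target TCP',t)
# collar silhouette
to([*t,.175],195)
"
```

```text
70 [318.5 224.5] [  34.   34. 4624.] [ 0.5531 -0.2744  0.05  ]
90 [316.6 221.3] [1.25 0.5  2.  ] [ 0.5501 -0.2748  0.05  ]
110 [318.3 225.9] [ 16.75  13.5  636.  ] [ 0.5541 -0.275   0.05  ]
125 [318.5 225.8] [ 17.   14.5 734.5] [ 0.5541 -0.2749  0.05  ]
hole [ 0.55324138 -0.27405344  0.05      ] in tool 0.0006866379071908651 0.00019998766156064168
target TCP [0.513115   0.13188454]
t 13.95 turn [-2.000e-02  5.000e-02 -3.741e+01] shift [ 1.922e+01  3.602e+01 -1.000e-02]
```

Call:
send_rows(rows="0 0 -1 0.6 1.1 0 1; 0 0 -5 2.2 4.1 0 1; 0 0 -10 4.5 8.4 0 1; 0 0 -15 6.9 12.9 0 1; 0 0 -20 9.3 17.4 0 1; 0 0 -25 11.7 21.9 0 1; 0 0 -29 14 26.2 0 1; 0 0 -33 16 30 0 1")

```text
t: 14.95
position: [0.5181, 0.0665, 0.1728]
orientation: [180.0, -0.1, -169.2]
contact_force: [0.7, 0.4, -1.0]
gripper_width: 0.0236
grasp_force: 30.1
```

```bash
python3 -c "
from h import *
to([.5128,.1319,.175],195)
"
```

```text
t 14.95 turn [ 0.04 -0.12 -4.19] shift [-0.71  6.53 -0.22]
```

Call:
send_rows(rows="0 0 -2 -0.3 2.6 -0.2 1; 0 0 -3.5 -0.5 4.6 -0.2 1; 0 0 -4.2 -0.7 6 -0.2 1; 0 0 -4.2 -0.7 6.5 -0.2 1; 0 0 -4.2 -0.7 6.5 -0.2 1; 0 0 -4.2 -0.7 6.5 -0.2 1")

```text
t: 15.7
position: [0.5147, 0.1286, 0.176]
orientation: [-180.0, -0.0, -165.3]
contact_force: [-0.5, 0.2, -0.6]
gripper_width: 0.0236
grasp_force: 30.1
```

```bash
python3 -c "
from h import *
to([.5128,.1319,.175],195); to([.5128,.1319,.126],195)
for n in('side','top','wrist'): save(n,f'pics/{n}9.png')
g=cv2.cvtColor(cv2.imread('pics/wrist9.png'),cv2.COLOR_BGR2GRAY); d=load('pics/wrist9.npz')
for v in range(195,275,8): print(v,[ (round(float(d['range_z'][v,u]),3)) for u in (280,300,319,340,360)])
"
```

```text
t 15.7 turn [-0.01 -0.01 -0.26] shift [0.1  0.37 0.1 ]
t 15.7 turn [-0.01 -0.01 -0.26] shift [0.1  0.37 5.  ]
195 [0.286, 0.278, 0.278, 0.279, 0.288]
203 [0.288, 0.279, 0.28, 0.28, 0.288]
211 [0.29, 0.283, 0.282, 0.282, 0.29]
219 [0.291, 0.283, 0.284, 0.284, 0.291]
227 [0.294, 0.286, 0.285, 0.284, 0.293]
235 [0.295, 0.285, 0.377, 0.287, 0.295]
243 [0.296, 0.288, 0.3, 0.289, 0.295]
251 [0.298, 0.289, 0.289, 0.289, 0.297]
259 [0.3, 0.292, 0.29, 0.29, 0.299]
267 [0.392, 0.294, 0.178, 0.292, 0.394]
```

Call:
send_rows(rows="0 0 -0.2 0.1 0.2 0 1; 0 0 -0.2 0.1 0.37 0 1; 0 0 -0.2 0.1 0.37 0 1; 0 0 -0.2 0.1 0.37 0 1")

```text
t: 16.35
position: [0.5128, 0.1326, 0.1761]
orientation: [-180.0, 0.0, -165.0]
contact_force: [0.2, 0.3, -0.9]
gripper_width: 0.0234
grasp_force: 30.1
```

```bash
python3 -c "
from h import *
save('wrist','pics/w10.png'); s=r.sense(); print(s['position'],s['orientation'])
g=cv2.cvtColor(cv2.imread('pics/w10.png'),cv2.COLOR_BGR2GRAY); d=load('pics/w10.npz')
u0,v0=300,205
roi=cv2.resize(g[v0:v0+55,u0:u0+40],None,fx=4,fy=4,interpolation=cv2.INTER_CUBIC)
for th in(100,140,185):
    k,lab,st,c=cv2.connectedComponentsWithStats((roi<th).astype(np.uint8))
    for i in range(1,k):
        if st[i][4]>300: u,v=(c[i]+.5)/4-.5+[u0,v0]; print(th,np.round([u,v],1),st[i]/4,np.round(pt(d,u,v,.096),4))
print(g[205:260:2,319]); print(g[238,295:345:2])
"
```

```text
[0.51275044 0.13262127 0.17613726] [-1.79998674e+02  4.88707757e-04 -1.65003494e+02]
100 [317.8 234.7] [  8.75  23.5   19.5   13.5  785.25] [0.5093 0.1306 0.096 ]
140 [317.8 239.2] [   5.     19.25   26.75   32.   1975.5 ] [0.5125 0.1315 0.096 ]
185 [320.6 241.5] [   0.     14.     40.     41.   5698.75] [0.5136 0.1338 0.096 ]
[231 229 229 229 228 228 228 228 142 142 145 138  68  71  70  70  83  81
  94 140 108 123 107 138 140 141 140 142]
[144 145 146 142 145 142 127  97  82  84  82  83  83  81  68  81 133 125
 142 143 144 146 144 144 151]
```

The lever hole centre is at (0.5125,0.1317), and the pin axis is within 0.7 mm of it. I'll lower the foot to just inside the upper tine and check the forces.

Call:
send_rows(rows="0 0 0 0 -0.05 1 1; 0 0 0 0 -0.05 2.5 1; 0 0 0 0 -0.05 4 1; 0 0 0 0 -0.05 5.2 1; 0 0 0 0 -0.05 5.8 1; 0 0 0 0 -0.05 6.2 1; 0 0 0 0 -0.05 6.5 1; 0 0 0 0 -0.05 6.6 1")

```text
t: 17.4
position: [0.5131, 0.1321, 0.1103]
orientation: [-180.0, 0.0, -165.0]
contact_force: [1.0, -0.2, -0.3]
gripper_width: 0.0235
grasp_force: 30.1
```

Call:
send_rows(rows="0 0 0 0 0 0.3 1; 0 0 0 0 0 0.6 1; 0 0 0 0 0 0.9 1; 0 0 0 0 0 1.2 1; 0 0 0 0 0 1.5 1; 0 0 0 0 0 1.7 1; 0 0 0 0 0 1.9 1; 0 0 0 0 0 2 1")

```text
t: 18.4
position: [0.5129, 0.1321, 0.09]
orientation: [-180.0, -0.0, -165.0]
contact_force: [-0.0, 0.6, -0.9]
gripper_width: 0.0235
grasp_force: 30.1
```

Call:
send_rows(rows="0 0 0 0 0 0.3 1; 0 0 0 0 0 0.6 1; 0 0 0 0 0 0.9 1; 0 0 0 0 0 1.2 1; 0 0 0 0 0 1.45 1; 0 0 0 0 0 1.65 1; 0 0 0 0 0 1.75 1; 0 0 0 0 0 1.75 1")

```text
t: 19.4
position: [0.5129, 0.1321, 0.0726]
orientation: [180.0, -0.0, -165.0]
contact_force: [0.6, -0.4, -0.9]
gripper_width: 0.0235
grasp_force: 30.1
```

Call:
send_rows(rows="0 0 0 0 0 0.05 1; 0 0 0 0 0 0.1 1; 0 0 0 0 0 0.15 1; 0 0 0 0 0 0.18 1; 0 0 0 0 0 0.18 1")

```text
t: 20.02
position: [0.5129, 0.1321, 0.0709]
orientation: [-180.0, 0.0, -165.0]
contact_force: [0.1, 0.2, -1.5]
gripper_width: 0.0236
grasp_force: 30.1
```

Not yet in contact. I'll press on in small steps.

Call:
send_rows(rows="0 0 0 0 0 0.05 1; 0 0 0 0 0 0.1 1; 0 0 0 0 0 0.1 1")

```text
t: 20.4
position: [0.5129, 0.1321, 0.0707]
orientation: [-180.0, 0.0, -165.0]
contact_force: [-4.4, -1.8, 7.6]
gripper_width: 0.0233
grasp_force: 31.3
```

Call:
send_rows(rows="0 0 0 0 0 0.05 1; 0 0 0 0 0 0.1 1; 0 0 0 0 0 0.1 1")

```text
t: 20.78
position: [0.513, 0.1321, 0.0707]
orientation: [-180.0, 0.0, -165.0]
contact_force: [-9.0, -1.3, 15.1]
gripper_width: 0.0235
grasp_force: 32.4
```

The collar seated at 0.0707, where I predicted 0.0708, with 15 N on it. I'll release and retreat upward.

Call:
send_rows(rows="0 0 0 0 0 -0.1 1; 0 0 0 0 0 -0.15 3; 0 0 0 0 0 -0.15 5; 0 0 0 0 0 -0.15 5.5; 0 0 0 0 0 -0.15 5.5; 0 0 0 0 0 -0.15 5.5")

```text
t: 21.52
position: [0.5128, 0.1321, 0.0702]
orientation: [180.0, -0.0, -165.0]
contact_force: [0.2, 0.2, 0.4]
gripper_width: 0.0546
grasp_force: 0.0
```

Call:
send_rows(rows="0 0 0 0 0 -0.5 5.5; 0 0 0 0 0 -1.5 5.5; 0 0 0 0 0 -3 5.5; 0 0 0 0 0 -5 5.5; 0 0 0 0 0 -7 5.5; 0 0 0 0 0 -9 5.5; 0 0 0 0 0 -11 5.5; 0 0 0 0 0 -11.5 5.5")

```text
t: 22.52
position: [0.514, 0.1323, 0.1876]
orientation: [-180.0, 0.2, -165.0]
contact_force: [0.8, 0.2, -0.4]
gripper_width: 0.0552
grasp_force: 0.0
```

```bash
python3 -c "
from h import *
save('wrist','pics/w11.png'); save('side','pics/s11.png'); d=load('pics/w11.npz'); s=r.sense(); print(s['position'],s['contact_force'],s['gripper_width'])
R=Rot.from_euler('xyz',d['rotation'],degrees=True).as_matrix(); f=240/np.tan(np.radians(float(d['vfov']))/2)
v,u=np.mgrid[0:480,0:640]; z=d['range_z']; P=np.stack([(u-d['cx'])/f*z,-(v-d['cy'])/f*z,-z],-1)@R.T+d['position']
m=(z>0)&(np.hypot(P[...,0]-.5127,P[...,1]-.132)<.03)
h=P[m][:,2]*1e3; print(np.histogram(h,bins=np.arange(80,160,4)))
top=m&(P[...,2]>.133)&(P[...,2]<.145); print('pin top',np.round(P[top].mean(0),4),P[top][:,2].std(),np.median(P[top][:,2]),top.sum())
col=m&(P[...,2]>.099)&(P[...,2]<.105); print('collar',np.round(np.median(P[col],0),4),col.sum())
"
```

```text
[0.51329287 0.13219195 0.18605344] [ 0.04420929  0.03675643 -0.88964679] 0.054820436248499756
(array([   0,  964,  512,  948,  592,  582,  146,   41,   45,   45,   45,
         50,   46,   55, 1037,   22,    0,    0,    0]), array([ 80,  84,  88,  92,  96, 100, 104, 108, 112, 116, 120, 124, 128,
       132, 136, 140, 144, 148, 152, 156]))
pin top [0.5116 0.1312 0.1384] 0.0010700080110339555 0.1385683586976464 1100
collar [0.5089 0.1331 0.1017] 672
```

The pin top is at 138.6 mm (139 expected) and the collar top at 101.7 mm (102 expected), so it is seated flat. The gripper is clear.

```bash
python3 -c "
from rig import r
print(r.job_done())"
```

```text
the job is handed in; nothing more can be done
None
```

I turned the lever to half open, pushed the locking pin through lever and plate until its collar sat flat on the lever, let go, and handed the job in at about 22.6 s of the 61 s allowed; the verdict was not shown.

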